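Transfer a row of bottles to the square rack in reverse order

ROBOT

A 6-joint arm with a two-finger parallel gripper is mounted at the origin on a cart in front of the work surface, level with it; the furniture and walls round the work are solid. World frame = base frame: x ahead of the robot, y to its left, z up, the work surface at z = 0. Lengths are in mm, angles in rad, forces in N, time in s.
With the tool pointing down it reaches from about 300 to 775 mm from the base axis. Payload 14.6 kg.
Tool frame: the origin (TCP) lies where the fingers leave the gripper's body, on its centre line; the fingertips stand 73 mm ahead of it and the grasp point (between the pads) lies 54 mm ahead of it (manip.tcp_to_grasp is the distance from the TCP to the grasp point, in mm); z points along the fingers, y is the direction in which the jaws open and shut (so a half turn about z gives the same grasp; the last joint's range is limited). The gripper opens to 85 mm and grips with 20 to 120 N. Pads are 22 mm wide; open, the fingers measure 114 mm over their backs; the gripper's body (76 mm by 85 mm) begins 54 mm behind the grasp point. The pads swing forward as they close: fully open they stand 13 mm farther back than shut.
Start: joints at [-1.207, 0.3, 1.521, -0, 1.321, -0.067], TCP at [229.671, -499.741, 303.881] pointing down, gripper open.
Joint ranges: [-3.03, 3.03], [-0.79, 2.21], [0.23, 2.52], [-1.04, 4.18], [0, 3.07], [-2.55, 2.55]. Speed limits (rad/s): [2.22, 2.22, 2.57, 3.14, 3.14, 3.14].

INTERFACE

Orientations are given as a rotation vector (axis times angle).
In Python, from rig import manip gives the robot as it stands.
- The arm moves only by the shell command python3 -m creep 'ROWS' [FORCE]. ROWS is JSON, a list of rows, each a list of 5 numbers: the shift along the tool's x, y, z in mm, then the turn about the tool's z in degrees, then the closure, from -1 (fully open) to 1 (shut). In form: [[x, y, z, roll, grip], ...]. A call has 1 to 12 rows; each row is the pose to reach, as a shift and turn from the pose commanded when the call began, along the tool's axes at that moment; what a row does not reach only later rows make up. A row lasts 1/12 s, in which the tool goes at most 41.7 mm and 7.16 degrees, less where a joint would pass 70% of its speed; a pose out of reach is approached as far as the arm can. A call with a gripper value outside its range is refused whole. The fingers move at their own pace and stop on an object; FORCE is the grip in N (left out, the last holds). Time passes only in rows, so rows that repeat a pose let the fingers close. It gives the time, the measured TCP pose, the force and the opening at its end, in the units of the state.
- manip.get_obs(): the state, without advancing time (a new reading comes with each control period).
- manip.capture(name): name is "scene" or "top" or "wrist"; returns (picture, depth): 384x512x3 uint8, red, green, blue; 384x512 float32, mm along the optical axis (not along the pixel's ray), 0 where there is no reading.
- manip.camera_params(name): a dict with "fx", "fy", "cx", "cy" (pixels), "xyz" and "attitude" of the camera in the world. Camera axes: x right, y down, z forward; pixel columns grow to the right and rows downward; lengths in mm; the calibration is good to about 2 mm. A picture is of the moment at which its call begins: read the wrist's pose just before it. camera_params takes no time and is no camera call; for the wrist camera it gives the pose at the moment of the call.
- manip.sign_off(): hands the job in, once; it reports no verdict.
Trained networks look in the newest picture that a camera, given by its name, has taken for a name from the list of things; names that differ only in an ending like _2 or _b are one class to them, and where a whole thing is asked for, a point or a joint stands for the part that bears it (a point fixed in the world has none). Each returns a list of dicts, best first, with "p" (0 to 1); they miss things now and then, are a little off and sometimes report something else, mostly with a low value. They report only what shows in the picture. A call takes as long as a camera call.
- manip.boxes_of(query, camera): "point" ([column, row] in pixels, amid what is visible of it).
The state is a dict: "clock": time; "joint_positions": joint angles; "qvel": joint speeds; "tau": joint torques, N m; "eef_pos": TCP position; "tool_rot": TCP orientation; "contact_force": force on the tool from outside, world axes, zero at the start; "moment": the same for the moment, N m; "gripper_width": opening from 0.0 (shut) to 1.0 (fully open).
Only numpy, scipy, OpenCV 4.12 (cv2) and the standard library are available. Lean on these libraries where they do the work, as an engineer would, in place of code of your own. Each camera call takes 0.05 s, during which the arm holds its last target. There are 200 camera calls.

TASK

Move the three bottles from the rack with the round cups to the rack with the square compartments, in reverse order along the rack, so that the first in line becomes the last: the bottle nearest the handle of the cup rack goes into the compartment farthest from the handle of the square rack, the middle one into the middle compartment, and the bottle farthest from the first handle into the compartment nearest the second. Keep the bottles upright all the time, stand each one on the floor of its own compartment, and leave the petri dishes, the timer and the roll of tape where they are.

Things in the scene. Friction and masses are not known exactly. Their poses are not given: they have to be found in the camera images.
- bottle_amber: Small brown bottle with a black cap, round, 35 mm across, 70 mm high; the body is 60 mm high, the cap above it 26 mm across. Loose, stands upright in a round cup at the start. Origin at the centre of its underside, z up along its axis
- bottle_squat: White bottle with a wide white cap, round, 47 mm across, 85 mm high; the body is 73 mm high, the cap above it 43 mm across. Loose, stands upright in a round cup at the start. Origin at the centre of its underside, z up along its axis
- bottle_tall: White bottle with a narrower white cap, round, 50 mm across, 100 mm high; the body is 86 mm high including a sloping shoulder, the cap above it 36 mm across. Loose, stands upright in a round cup at the start. Origin at the centre of its underside, z up along its axis
- cup_amber: White round cup, 66 mm across, 14 mm high, fixed on the cup rack; the small brown bottle stands in it at the start. Inside it is 60 mm across, its floor 3 mm above its origin (centre of its underside). z up. It stays where it is, so it marks where that bottle came from
- cup_squat: White round cup, 66 mm across, 14 mm high, fixed on the cup rack; the white bottle with the wide cap stands in it at the start. Inside it is 60 mm across, its floor 3 mm above its origin (centre of its underside). z up. It stays where it is, so it marks where that bottle came from
- cup_tall: White round cup, 66 mm across, 14 mm high, fixed on the cup rack; the taller white bottle stands in it at the start. Inside it is 60 mm across, its floor 3 mm above its origin (centre of its underside). z up. It stays where it is, so it marks where that bottle came from
- cup_rack: Source rack: fixed aluminium rail 70 mm wide with three round white cups in a row. Origin at the bottom, mid-row; y runs along the row towards the end with the upright steel handle bow (65 mm high, 60 mm wide, with a black grip, at y = +124 mm), z up. Cup centres at x = 0, y = +72, 0, -72 mm; the cups stand 8 mm above the origin, so the bottles stand at z = 11 mm
- square_rack: Rack to fill: fixed, grey plastic, 76 mm wide, three empty square compartments in a row; may be turned any way. Origin at the bottom, mid-row; y along the row towards the end with the upright handle bow (65 mm high, 60 wide, with a black grip, at y = +126 mm), z up. Compartments at x = 0, y = +72, 0, -72 mm, 68 x 68 mm inside; floor z = 7 mm, 4 mm walls up to z = 27 mm
- petri_stack: Bystander: stack of closed petri dishes, 90 mm across, 61 mm high, loose; origin at the centre of its underside
- timer: Bystander: small white lab timer, 47 x 66 x 57 mm, loose; origin at the centre of its underside
- tape_roll: Bystander: roll of white tape lying flat, 70 mm across, 20 mm high, loose; origin at the centre of its underside

How it is judged (in metres and radians):
At the end, for the whole second after the job is handed in: Each bottle stands at rest, upright (0.1 rad), on the floor (5 mm) of the square rack compartment that mirrors its starting cup (counted from the handles, cup 1 to compartment 3, 2 to 2, 3 to 1), its axis within 22 mm of the middle along and across the rack (((y of cup_amber in the frame of cup_rack between 0.042 and 0.102 m and y of bottle_amber in the frame of square_rack between -0.094 and -0.05 m) or (y of cup_amber in the frame of cup_rack between -0.03 and 0.03 m and y of bottle_amber in the frame of square_rack between -0.022 and 0.022 m) or (y of cup_amber in the frame of cup_rack between -0.102 and -0.042 m and y of bottle_amber in the frame of square_rack between 0.05 and 0.094 m)) and x of bottle_amber in the frame of square_rack between -0.022 and 0.022 m and z of bottle_amber in the frame of square_rack between 0.002 and 0.012 m and angle between each of bottle_amber, bottle_squat, bottle_tall's own z axis and vertical below 0.1 rad and linear speed of each of bottle_amber, bottle_squat, bottle_tall below 0.02 m/s and ((y of cup_squat in the frame of cup_rack between 0.042 and 0.102 m and y of bottle_squat in the frame of square_rack between -0.094 and -0.05 m) or (y of cup_squat in the frame of cup_rack between -0.03 and 0.03 m and y of bottle_squat in the frame of square_rack between -0.022 and 0.022 m) or (y of cup_squat in the frame of cup_rack between -0.102 and -0.042 m and y of bottle_squat in the frame of square_rack between 0.05 and 0.094 m)) and x of bottle_squat in the frame of square_rack between -0.022 and 0.022 m and z of bottle_squat in the frame of square_rack between 0.002 and 0.012 m and ((y of cup_tall in the frame of cup_rack between 0.042 and 0.102 m and y of bottle_tall in the frame of square_rack between -0.094 and -0.05 m) or (y of cup_tall in the frame of cup_rack between -0.03 and 0.03 m and y of bottle_tall in the frame of square_rack between -0.022 and 0.022 m) or (y of cup_tall in the frame of cup_rack between -0.102 and -0.042 m and y of bottle_tall in the frame of square_rack between 0.05 and 0.094 m)) and x of bottle_tall in the frame of square_rack between -0.022 and 0.022 m and z of bottle_tall in the frame of square_rack between 0.002 and 0.012 m); the robot touches nothing.
It fails at once if a bottle is tipped by more than 0.7 rad (angle between any of bottle_amber, bottle_squat, bottle_tall's own z axis and vertical above 0.7 rad).
It fails at once if the petri dishes, the timer or the roll of tape are shifted by more than 20 mm (distance of any of petri_stack, timer, tape_roll from where it was at the start of the episode above 0.02 m).
It also fails if it takes over 80 s, if anything falls off the work surface, if the arm or the gripper's body presses on something with over 40 N, if the wrist force passes 120 N, or if a joint passes its speed limit or range.

## Working session

There is one attempt and no reset: what is moved stays moved. The work goes in short steps, Python scripts to look and compute and a shell command to move; the robot and the scene stay as the last step left them, time stands still between calls to the robot, and variables do not carry over. Pictures are saved under pics/ and viewed, on a budget of 14 in all, crops included, one or two more only if the job needs it, and the job is handed in when it is done.

```bash
mkdir -p pics; ls; cat > h.py <<'E'
import numpy as np,cv2
from rig import manip
from scipy.spatial.transform import Rotation as R
def cam(n):
    p=manip.camera_params(n); a=np.array(p['attitude'],float)
    M=a if a.shape==(3,3) else R.from_rotvec(a).as_matrix()
    return p,M,np.array(p['xyz'],float)
def cloud(n):
    p,M,t=cam(n); im,d=manip.capture(n)
    v,u=np.mgrid[:d.shape[0],:d.shape[1]]
    P=np.stack([(u-p['cx'])/p['fx']*d,(v-p['cy'])/p['fy']*d,d],-1)@M.T+t
    P[d==0]=np.nan
    return im,d,P
def save(n,im): cv2.imwrite('pics/'+n+'.png',im[:,:,::-1])
E
python3 - <<'E'
from h import *
print(manip.get_obs(), manip.camera_params('top'))
for n in ['scene','top']:
    im,d,P=cloud(n); save(n+'0',im); np.savez('/tmp/'+n,im=im,P=P)
    for q in ['bottle_amber','bottle_squat','bottle_tall','cup_rack','square_rack','petri_stack','timer','tape_roll']:
        for b in manip.boxes_of(q,n)[:2]:
            u,v=np.round(b['point']).astype(int); print(n,q,round(b['p'],2),u,v,P[v,u].round())
print(manip.get_obs()['clock'])
E
```

```text
pics
{'clock': 0.0, 'joint_positions': array([-1.20661278e+00,  3.00500860e-01,  1.52159160e+00, -4.79947084e-06,
        1.32072673e+00, -6.66028314e-02]), 'qvel': array([ 0.00080358,  0.00077785,  0.00096186, -0.00227454,  0.00063632,
       -0.00065544]), 'tau': array([-3.46035129e-03, -5.43503308e+01, -3.61797738e+01, -1.94709578e-04,
        3.94422284e-03,  1.12673007e-05]), 'eef_pos': array([ 229.61190284, -499.60786959,  303.30049303]), 'tool_rot': array([-3.06781340e+00, -6.71200174e-01,  2.92718201e-04]), 'contact_force': array([-0.72272285,  0.08631974, -0.68275185]), 'moment': array([ 0.0130472 , -0.02905876, -0.00084693]), 'gripper_width': 0.9994344802603305} {'fx': 454.9424242074317, 'fy': 454.9424242074317, 'cx': 254.20735718980023, 'cy': 186.09901810514305, 'xyz': array([ 308.22740931,  -12.50442906, 1434.35151968]), 'attitude': array([-2.08527989,  2.12772623, -0.18315708])}
scene bottle_amber 0.66 188 271 [nan nan nan]
scene bottle_squat 0.59 217 225 [464. 198.  77.]
scene bottle_tall 0.96 206 246 [425. 260.  76.]
scene cup_rack 0.95 185 295 [394. 344.   7.]
scene cup_rack 0.24 236 202 [564.  56.  17.]
scene square_rack 0.67 330 156 [ 548. -333.   20.]
scene petri_stack 0.84 230 166 [668. -10.  59.]
scene timer 0.62 245 144 [ 764. -154.   40.]
scene tape_roll 0.62 235 201 [568.  56.  19.]
top bottle_amber 0.57 163 250 [397. 309.   7.]
top bottle_squat 0.78 199 219 [480. 182. 104.]
top bottle_tall 0.5 180 232 [442. 236. 113.]
top cup_rack 0.6 148 245 [413. 356.   9.]
top square_rack 0.93 363 214 [ 497. -320.    8.]
top petri_stack 0.84 273 156 [676. -42.  69.]
top petri_stack 0.42 250 194 [570.  34.   2.]
top timer 0.5 308 131 [ 762. -156.   45.]
top timer 0.32 362 213 [ 500. -317.   10.]
top tape_roll 0.57 247 195 [568.  44.  -3.]
0.9
```

```bash
python3 - <<'E'
import numpy as np,cv2
a=np.load('/tmp/scene.npz')['im'];b=np.load('/tmp/top.npz')['im']
cv2.imwrite('pics/a.png',cv2.resize(a,(800,600),interpolation=cv2.INTER_CUBIC)[:,:,::-1])
cv2.imwrite('pics/b.png',cv2.resize(b[100:310,120:400],(800,600),interpolation=cv2.INTER_CUBIC)[:,:,::-1])
E
```

```text
(no output)
```

View pics/a.png

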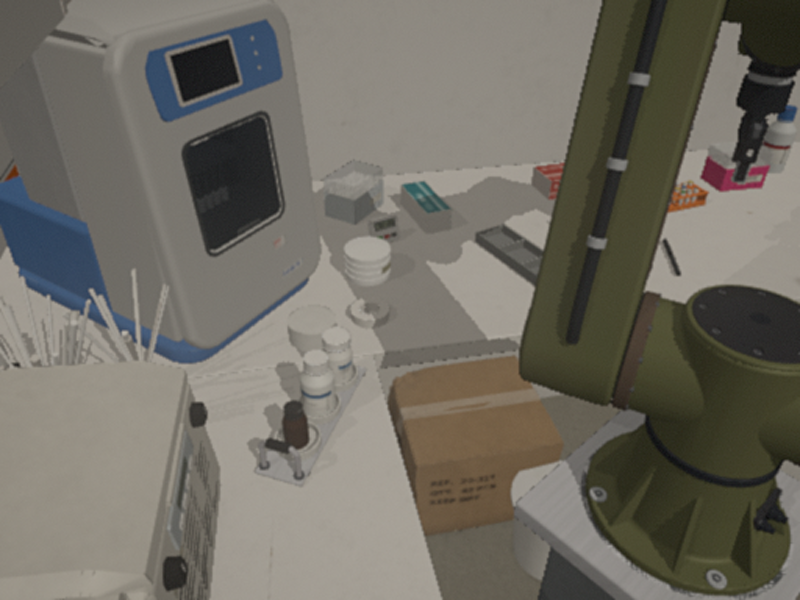

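View pics/b.png

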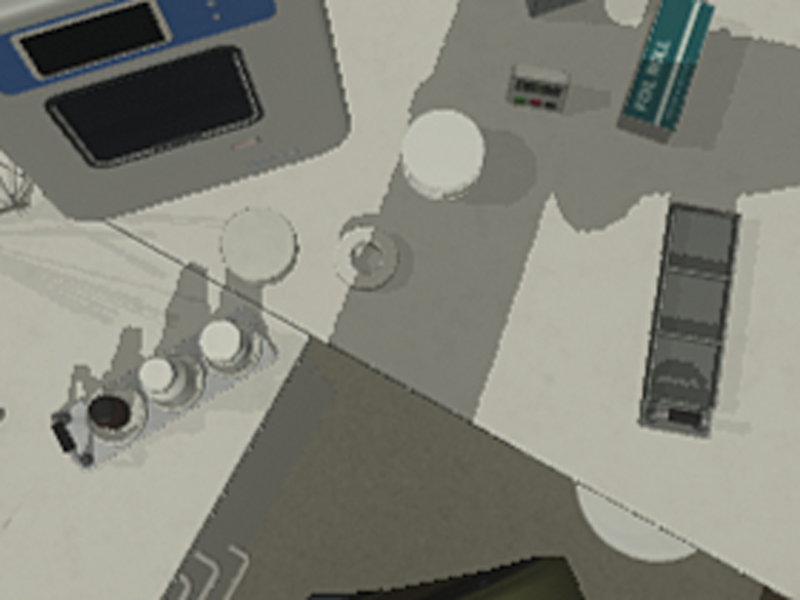

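The cup rack is at left (handle bow at crop pixel ~(70,438), next to amber; then tall, then squat). The square rack is at right with its handle at the near end, crop (685,415). Next I'll compute coarse poses from these pixels.

```bash
python3 - <<'E'
from h import *
p,M,t=cam('top')
def ray(cu,cv,z):
    u=120+cu*280/800; v=100+cv*210/600
    r=M@np.array([(u-p['cx'])/p['fx'],(v-p['cy'])/p['fy'],1]); return (t+r*(z-t[2])/r[2]).round(0)
for n,c,z in [('amber',(108,410),81),('tall',(157,377),111),('squat',(222,341),96),('handle',(70,438),65),('cupsq',(228,345),11),
  ('far L',(670,205),27),('far R',(740,213),27),('c3',(703,237),27),('c2',(692,305),27),('c1',(682,370),27),('sqhandle',(685,415),65),('white',(258,245),40)]:
    print(n,ray(*c,z))
d=np.load('/tmp/top.npz');P=d['P']
for cu,cv in [(258,245),(108,410),(157,377),(222,341),(445,150)]: 
    u=int(120+cu*.35);v=int(100+cv*.35);print(np.nanmedian(P[v-2:v+3,u-2:u+3].reshape(-1,3),0).round())
o=manip.get_obs(); print(R.from_rotvec(o['tool_rot']).as_matrix().round(3))
pw,Mw,tw=cam('wrist'); T=R.from_rotvec(o['tool_rot']).as_matrix()
print((T.T@Mw).round(2),(T.T@(tw-o['eef_pos'])).round(1),pw['fx'])
E
```

```text
amber [412. 308.  81.]
tall [442. 251. 111.]
squat [480. 187.  96.]
handle [385. 351.  65.]
cupsq [486. 193.  11.]
far L [ 629. -298.   27.]
far R [ 618. -374.   27.]
c3 [ 592. -332.   27.]
c2 [ 517. -315.   27.]
c1 [ 447. -300.   27.]
sqhandle [ 396. -292.   65.]
white [592. 157.  40.]
[593. 157.  46.]
[413. 310.  81.]
[445. 254. 111.]
[481. 189.  96.]
[691. -48.  60.]
[[ 0.909  0.418 -0.   ]
 [ 0.418 -0.909  0.   ]
 [-0.    -0.    -1.   ]]
[[-0.   -0.95 -0.3 ]
 [ 1.   -0.    0.  ]
 [-0.   -0.3   0.95]] [ 75.9   0.3 -69.9] 333.6243042732702
```

```bash
python3 -m creep '[[40,-6,0,-7,-1],[80,-13,0,-14,-1],[120,-19,0,-21,-1],[160,-25,0,-28,-1],[200,-32,0,-35,-1],[240,-38,0,-42,-1],[280,-44,0,-49,-1],[321,-51,0,-56,-1],[321,-51,0,-63,-1],[321,-51,0,-70,-1],[321,-51,0,-77,-1],[321,-51,0,-77,-1]]' 40
cat > look.py <<'E'
import sys
from h import *
name=sys.argv[1]
im,d,P=cloud('wrist'); save(name,im); np.savez('/tmp/'+name,im=im,P=P,d=d)
p,M,t=cam('wrist'); np.savez('/tmp/'+name+'_c',M=M,t=t,k=[p['fx'],p['fy'],p['cx'],p['cy']])
for q in sys.argv[2:]:
    for b in manip.boxes_of(q,'wrist')[:3]:
        u,v=np.round(b['point']).astype(int); print(q,round(b['p'],2),u,v,P[v,u].round())
o=manip.get_obs(); print(o['clock'],o['eef_pos'].round(1),R.from_rotvec(o['tool_rot']).as_matrix().round(3).tolist(),o['gripper_width'],o['joint_positions'].round(2))
E
python3 look.py sq1 square_rack; cp pics/sq1.png pics/v.png; python3 - <<'E'
from h import *
im=cv2.imread('pics/sq1.png'); cv2.imwrite('pics/sq1b.png',cv2.resize(im,(768,576)))
E
```

```text
clock: 1.9
eef_pos: [500.2, -319.1, 303.8]
tool_rot: [-1.976, -2.442, -0.0]
contact_force: [0.9, -0.2, 0.3]
gripper_width: 0.999
square_rack 0.97 254 156 [ 497. -311.    9.]
2.0 [ 500.  -319.4  303.9] [[-0.198, 0.98, -0.0], [0.98, 0.198, 0.0], [0.0, -0.0, -1.0]] 1.0009270710664642 [-0.63  0.4   1.39  0.    1.35 -0.83]
```

View pics/sq1b.png

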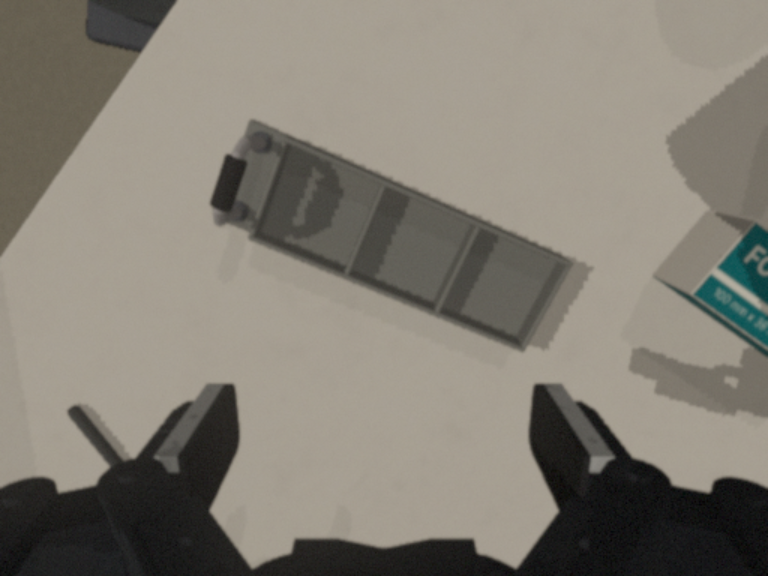

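The square rack's three compartments lie between rim corners at (285,140), (251,237), (524,349) and (572,262). The handle is at left, (228,183). I'll fit the rim rectangle to these.

```bash
cat > fit.py <<'E'
from h import *
def ray(name,pts,z,s=1.5):
    c=np.load('/tmp/'+name+'_c.npz'); fx,fy,cx,cy=c['k']; out=[]
    for a,b in pts:
        r=c['M']@np.array([(a/s-cx)/fx,(b/s-cy)/fy,1]); out.append(c['t']+r*(z-c['t'][2])/r[2])
    return np.array(out)
E
python3 - <<'E'
from fit import *
q=ray('sq1',[(285,140),(251,237),(524,349),(572,262)],27)
print(q.round(1),[np.linalg.norm(q[i]-q[i-1]).round() for i in range(4)])
m=q.mean(0); a=(q[0]+q[1]-q[2]-q[3])[:2]; b=np.degrees(np.arctan2(a[1],a[0])); u=a/np.linalg.norm(a)
print('centre',m.round(1),'angle to handle',b.round(1),'C1',(m[:2]+72*u).round(),'C3',(m[:2]-72*u).round(), 'handle pred',m[:2]+126*u,ray('sq1',[(228,183)],65))
d=np.load('/tmp/sq1.npz')['P']
z=[]
for a,b in [(265,188),(362,228),(458,268),(325,200),(420,248),(505,300)]: 
    z.append(np.nanmedian(d[int(b/1.5)-1:int(b/1.5)+2,int(a/1.5)-1:int(a/1.5)+2].reshape(-1,3),0).round(1))
print(z)
E
```

```text
[[ 421.3 -259.4   27. ]
 [ 407.2 -328.6   27. ]
 [ 618.7 -372.3   27. ]
 [ 633.2 -300.8   27. ]] [np.float64(216.0), np.float64(71.0), np.float64(216.0), np.float64(73.0)]
centre [ 520.1 -315.3   27. ] angle to handle 168.6 C1 [ 450. -301.] C3 [ 591. -329.] handle pred [ 396.59365182 -290.41355521] [[ 398.08875907 -289.34170825   65.        ]]
[array([ 407.7, -295.3,    8.1]), array([ 481.8, -309.4,   10.5]), array([ 554.8, -320.4,   26. ]), array([ 451.3, -295.4,    7.2]), array([ 527.3, -315.6,    7.4]), array([ 600.1, -342.2,    7.7])]
```

```bash
python3 -m creep '[[41,4,0,-3,-1],[82,8,0,-6,-1],[123,12,0,-9,-1],[164,16,0,-12,-1],[205,20,0,-15,-1],[246,24,0,-18,-1],[287,29,0,-18,-1],[328,33,0,-18,-1],[369,37,0,-18,-1],[410,41,0,-18,-1],[451,45,0,-18,-1],[492,49,0,-18,-1]]' && python3 -m creep '[[40,-4,0,0,-1],[79,-17,0,0,-1],[79,-17,0,0,-1]]'
python3 look.py c1 bottle_amber bottle_tall bottle_squat cup_rack;python3 - <<'E'
from h import *
im=cv2.imread('pics/c1.png'); cv2.imwrite('pics/c1b.png',cv2.resize(im,(768,576)))
E
```

```text
clock: 3.0
eef_pos: [447.7, 174.1, 304.2]
tool_rot: [1.585, 2.712, 0.001]
contact_force: [1.7, 0.4, -0.1]
gripper_width: 0.997
clock: 3.25
eef_pos: [390.9, 236.0, 303.9]
tool_rot: [-1.578, -2.715, -0.0]
contact_force: [-0.7, -0.8, 0.1]
gripper_width: 0.997
bottle_amber 0.75 319 110 [407. 316.  81.]
bottle_tall 0.79 316 190 [434. 260. 111.]
bottle_tall 0.55 296 160 [425. 263.  23.]
bottle_squat 0.97 310 255 [468. 202.  96.]
cup_rack 0.76 305 73 [388. 343.   9.]
3.5 [395.1 231.9 304. ] [[-0.493, 0.87, 0.0], [0.87, 0.493, 0.0], [-0.0, 0.0, -1.0]] 0.9963914938509874 [ 0.45  0.09  1.77 -0.    1.28 -0.06]
```

View pics/c1b.png

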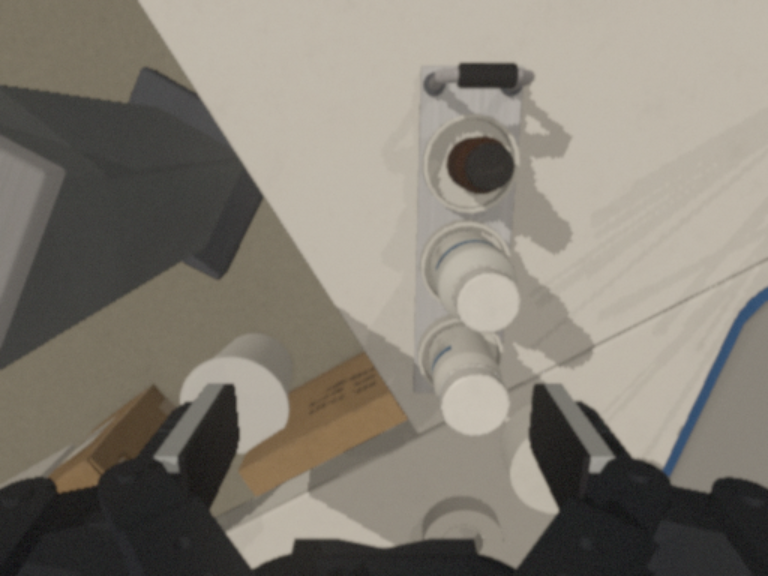

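The picture shows the bow at (490,75), amber cap (488,165), tall cap (488,302) and squat cap (475,404). The rack edges run nearly vertical, so the yaw is about right.

```bash
python3 look.py c2 bottle_amber; python3 - <<'E'
from fit import *
for n in ['c1','c2']:
  for nm,pt,z in [('amber',(488,165),81),('tall',(488,302),111),('squat',(475,404),96),('handle',(488,75),65)]: 
    P=np.load('/tmp/'+n+'.npz')['P']; k=(int(pt[1]/1.5),int(pt[0]/1.5)); print(n,nm,ray(n,[pt],z)[0].round(1),np.nanmedian(P[k[0]-3:k[0]+4,k[1]-3:k[1]+4].reshape(-1,3),0).round(1))
# circle centres by hi-res: cap blobs at their height
P=np.load('/tmp/c2.npz')['P']
for nm,z,c in [('amber',81,(411,310)),('tall',111,(443,252)),('squat',96,(480,189))]:
    m=(abs(P[...,2]-z)<5)&(np.hypot(P[...,0]-c[0],P[...,1]-c[1])<40); q=P[m]; (x,y),r=cv2.minEnclosingCircle(q[:,:2].astype(np.float32)); print(nm,q.mean(0).round(1),m.sum(),round(x,1),round(y,1),round(r,1))
o=manip.get_obs();T=R.from_rotvec(o['tool_rot']).as_matrix();print(T.round(3),o['eef_pos'])
E
```

```text
bottle_amber 0.75 316 101 [406. 316.  82.]
bottle_amber 0.29 309 345 [572.  59.  19.]
3.6 [395.2 231.8 303.9] [[-0.493, 0.87, 0.0], [0.87, 0.493, -0.0], [-0.0, -0.0, -1.0]] 0.9973372571870945 [ 0.45  0.09  1.77 -0.    1.28 -0.06]
c1 amber [414.1 316.9  81. ] [411.7 318.4  80.9]
c1 tall [448.3 253.5 111. ] [446.  255.1 110.7]
c1 squat [483.4 190.6  96. ] [480.7 192.4  96. ]
c1 handle [390.  359.4  65. ] [387.8 360.9  64.8]
c2 amber [416.8 314.   81. ] [416.3 313.9  80.9]
c2 tall [450.8 250.6 111. ] [450.3 250.9 111. ]
c2 squat [485.6 187.7  96. ] [484.7 187.8  96.1]
c2 handle [392.9 356.6  65. ] [393.7 358.3  61. ]
amber [413.6 318.1  80.7] 784 414.1 318.1 13.4
tall [446.3 254.8 110.7] 1419 446.9 254.2 17.8
squat [481.1 192.1  95.8] 1545 481.8 190.5 22.2
[[-0.493  0.87   0.   ]
 [ 0.87   0.493 -0.   ]
 [-0.    -0.    -1.   ]] [395.16722032 231.79077284 303.87392117]
```

```bash
python3 -m creep '[[33,30,0,0,-1],[66,59,0,0,-1],[66,59,35,0,-1],[66,59,75,0,-1],[66,59,110,0,-1],[66,59,140,0,-1],[66,59,165,0,-1],[66,59,185,0,-1],[66,59,196,0,-1],[66,59,196,0,-1],[66,59,196,0,1],[66,59,196,0,1]]' 40 && python3 -m creep '[[0,0,0,0,1],[0,0,0,0,1],[0,0,0,0,1],[0,0,0,0,1],[0,0,0,0,1],[0,0,0,0,1]]' 
python3 look.py a1; python3 - <<'E'
from h import *
im=cv2.imread('pics/a1.png'); cv2.imwrite('pics/a1b.png',im)
E
```

```text
clock: 4.6
eef_pos: [413.8, 319.3, 109.2]
tool_rot: [1.579, 2.715, 0.003]
contact_force: [0.3, 0.7, 0.7]
gripper_width: 0.75
clock: 5.1
eef_pos: [413.4, 319.4, 109.0]
tool_rot: [1.578, 2.716, 0.002]
contact_force: [-1.6, -1.5, 7.9]
gripper_width: 0.39
5.15 [413.5 319.4 109.1] [[-0.495, 0.869, 0.002], [0.869, 0.495, 0.001], [0.0, 0.002, -1.0]] 0.38512489593771615 [ 0.59  0.49  1.76 -0.    0.89  0.07]
```

View pics/a1b.png

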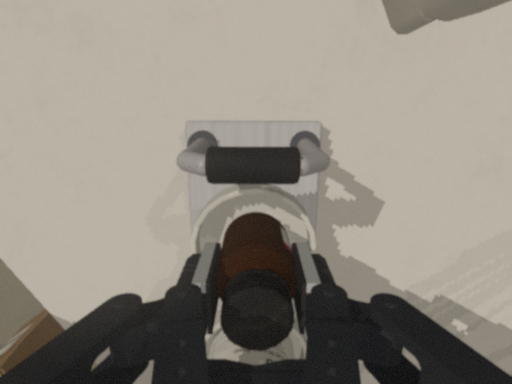

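```bash
python3 -m creep '[[0,0,-20,0,1],[0,0,-55,0,1],[0,0,-95,0,1],[0,0,-135,0,1],[-38,-10,-140,-6,1],[-77,-20,-140,-12,1],[-115,-29,-140,-18,1],[-153,-39,-140,-24,1],[-192,-49,-140,-30,1],[-230,-59,-140,-36,1],[-268,-69,-140,-42,1],[-306,-78,-140,-49,1]]' && python3 - <<'E'
from h import *
o=manip.get_obs();T=R.from_rotvec(o['tool_rot']).as_matrix();print(o['clock'],o['eef_pos'],np.degrees(np.arctan2(T[1,0],T[0,0])),T.T@(np.array([591,-329,106])-o['eef_pos']),o['gripper_width'],o['contact_force'])
E
```

```text
clock: 6.15
eef_pos: [495.8, 17.0, 248.5]
tool_rot: [0.329, 3.123, 0.0]
contact_force: [0.3, 0.0, -1.0]
gripper_width: 0.387
6.15 [495.76040945  17.04825707 248.498596  ] 167.9721417920297 [-165.13244031 -318.62408173  142.60363735] 0.38659660971320353 [ 0.31903591  0.01458473 -0.99446881]
```

```bash
python3 -m creep '[[-18,-36,0,0,1],[-36,-71,0,0,1],[-54,-106,0,0,1],[-71,-142,0,0,1],[-89,-177,0,0,1],[-107,-212,0,0,1],[-125,-248,0,0,1],[-143,-283,0,0,1],[-160,-318,30,0,1],[-160,-318,60,0,1],[-160,-318,80,0,1],[-160,-318,80,0,1]]' && python3 look.py p1 && python3 - <<'E'
from h import *
o=manip.get_obs();T=R.from_rotvec(o['tool_rot']).as_matrix();print(T.T@(np.array([591,-329,106])-o['eef_pos']))
E
```

```text
clock: 7.15
eef_pos: [582.7, -325.5, 162.7]
tool_rot: [-0.338, -3.116, -0.006]
contact_force: [-0.5, -0.1, -1.2]
gripper_width: 0.387
7.2 [ 583.6 -325.4  166.1] [[-0.977, 0.213, -0.003], [0.213, 0.977, 0.002], [0.004, 0.001, -1.0]] 0.3859575159718577 [-0.56  0.69  1.27  0.    1.18 -1.92]
[-8.18679253 -2.02852568 60.06598798]
```

View pics/p1.png

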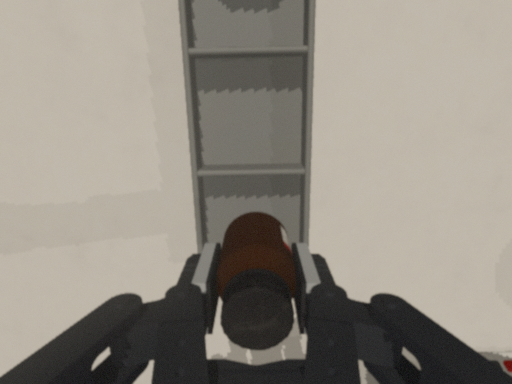

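```bash
python3 -m creep '[[-4,-2,10,0,1],[-8,-2,30,0,1],[-8,-2,45,0,1],[-8,-2,54,0,1],[-8,-2,58,0,1],[-8,-2,60,0,1],[-8,-2,61,0,1],[-8,-2,61,0,1]]' && python3 -m creep '[[0,0,0,0,0],[0,0,0,0,-0.3],[0,0,0,0,-0.6],[0,0,0,0,-1],[0,0,0,0,-1],[0,0,-30,0,-1],[0,0,-70,0,-1],[0,0,-110,0,-1],[0,0,-150,0,-1],[0,0,-190,0,-1],[0,0,-190,0,-1]]' && python3 look.py p2 square_rack bottle_amber
python3 - <<'E'
from h import *
P=np.load('/tmp/p2.npz')['P']; m=(P[...,2]>65)&(P[...,2]<90)&(np.hypot(P[...,0]-591,P[...,1]+329)<40);print(P[m].mean(0).round(1),m.sum())
E
```

```text
clock: 7.87
eef_pos: [591.9, -329.4, 107.6]
tool_rot: [0.337, 3.123, -0.001]
contact_force: [0.4, 0.1, 0.4]
gripper_width: 0.384
clock: 8.78
eef_pos: [592.6, -329.9, 306.6]
tool_rot: [0.335, 3.112, -0.009]
contact_force: [1.3, -1.0, 0.4]
gripper_width: 1.001
square_rack 0.65 253 84 [ 513. -317.    8.]
bottle_amber 0.92 254 165 [ 583. -331.   77.]
8.9333 [ 591.6 -329.3  296.7] [[-0.977, 0.213, 0.0], [0.213, 0.977, -0.0], [-0.0, -0.0, -1.0]] 1.0010985113110433 [-0.56  0.6   1.11  0.    1.43 -1.92]
[ 591.7 -329.8   76.2] 668
```

View pics/p2.png

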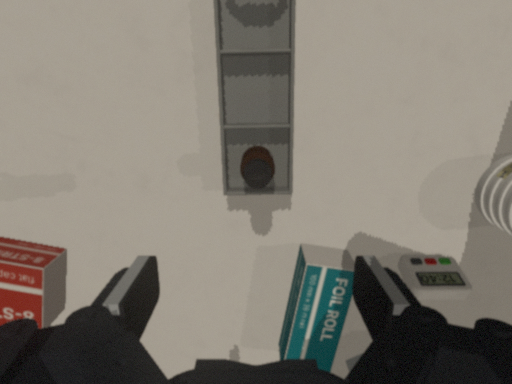

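Amber stands upright in the far compartment at pixel (256,165), with its top at 76–77 mm as expected. Next is the tall bottle.

```bash
python3 -m creep '[[18,36,0,6,-1],[35,72,0,12,-1],[53,108,0,18,-1],[71,144,0,24,-1],[88,180,0,30,-1],[106,216,0,36,-1],[124,252,0,42,-1],[142,288,0,49,-1],[159,323,0,49,-1],[177,359,0,49,-1],[195,395,0,49,-1],[212,431,0,49,-1]]' && python3 - <<'E'
from h import *
o=manip.get_obs();T=R.from_rotvec(o['tool_rot']).as_matrix();print(o['clock'],o['eef_pos'],np.degrees(np.arctan2(T[1,0],T[0,0])),T.T@(np.array([447,254,116])-o['eef_pos']))
E
```

```text
clock: 9.93
eef_pos: [475.1, 138.6, 295.5]
tool_rot: [-1.601, -2.701, 0.003]
contact_force: [0.9, 0.5, 0.5]
gripper_width: 1.003
9.9333 [475.11392025 138.62040992 295.51254258] 118.6854145572873 [114.5822372   31.137082   179.52433903]
```

```bash
python3 -m creep '[[39,10,0,0,-1],[78,20,0,0,-1],[116,31,0,0,-1],[116,31,0,0,-1],[116,31,35,0,-1],[116,31,70,0,-1],[116,31,105,0,-1],[116,31,140,0,-1],[116,31,165,0,-1],[116,31,176,0,-1],[116,31,180,0,-1],[116,31,180,0,-1]]' && python3 -m creep '[[0,0,0,0,1],[0,0,0,0,1],[0,0,0,0,1],[0,0,0,0,1],[0,0,0,0,1],[0,0,0,0,1],[0,0,0,0,1]]' 50
python3 look.py t1
```

```text
clock: 10.93
eef_pos: [447.8, 253.4, 116.4]
tool_rot: [-1.601, -2.702, 0.002]
contact_force: [0.0, 0.7, 0.3]
gripper_width: 0.997
clock: 11.52
eef_pos: [448.4, 253.8, 118.4]
tool_rot: [1.601, 2.701, 0.003]
contact_force: [-2.3, -1.3, 8.0]
gripper_width: 0.559
11.5667 [448.4 253.8 118.3] [[-0.48, 0.877, 0.002], [0.877, 0.48, 0.001], [-0.0, 0.002, -1.0]] 0.5644232589319285 [ 0.44  0.46  1.78 -0.    0.9  -0.06]
```

View pics/t1.png

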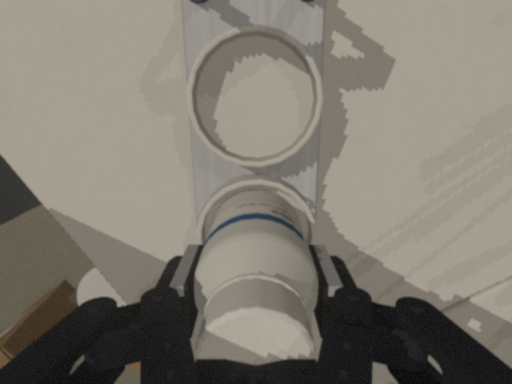

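```bash
python3 -m creep '[[0,0,-15,0,1],[0,0,-50,0,1],[0,0,-90,0,1],[0,0,-130,0,1],[-36,-14,-140,-6,1],[-71,-28,-140,-12,1],[-107,-42,-140,-18,1],[-142,-56,-140,-24,1],[-178,-70,-140,-30,1],[-213,-84,-140,-36,1],[-249,-98,-140,-43,1],[-284,-112,-140,-50,1]]' && python3 - <<'E'
from h import *
o=manip.get_obs();T=R.from_rotvec(o['tool_rot']).as_matrix();print(o['clock'],o['eef_pos'],np.degrees(np.arctan2(T[1,0],T[0,0])),T.T@(np.array([520,-315,114])-o['eef_pos']),o['gripper_width'])
E
```

```text
clock: 12.57
eef_pos: [485.4, -45.8, 257.7]
tool_rot: [0.341, 3.122, -0.0]
contact_force: [0.1, 0.7, -0.7]
gripper_width: 0.558
12.5667 [485.404614  -45.7928911 257.7056087] 167.5447341969508 [ -91.65832992 -255.42590999  143.79487212] 0.5583588147974008
```

```bash
python3 -m creep '[[-12,-36,0,0,1],[-25,-72,0,0,1],[-37,-109,0,0,1],[-49,-145,0,0,1],[-61,-181,0,0,1],[-74,-217,0,0,1],[-86,-253,20,0,1],[-86,-253,50,0,1],[-86,-253,75,0,1],[-86,-253,80,0,1],[-86,-253,80,0,1],[-86,-253,80,0,1]]' && python3 -c "
from h import *
o=manip.get_obs();T=R.from_rotvec(o['tool_rot']).as_matrix();print(o['clock'],o['eef_pos'],np.degrees(np.arctan2(T[1,0],T[0,0])),T.T@(np.array([520,-315,114])-o['eef_pos']),o['gripper_width'])"
```

```text
clock: 13.57
eef_pos: [514.1, -309.7, 178.6]
tool_rot: [0.348, 3.121, -0.001]
contact_force: [-0.8, 1.1, 0.1]
gripper_width: 0.559
13.5667 [ 514.09305616 -309.72208256  178.59486621] 167.2658413887689 [-6.8183357  -3.80298447 64.60876679] 0.5589178696513188
```

```bash
python3 -m creep '[[-4,-2,10,-1,1],[-7,-4,30,-1,1],[-7,-4,45,-1,1],[-7,-4,54,-1,1],[-7,-4,59,-1,1],[-7,-4,62,-1,1],[-7,-4,64,-1,1],[-7,-4,64,-1,1]]' && python3 -m creep '[[0,0,0,0,0],[0,0,0,0,-0.3],[0,0,0,0,-0.6],[0,0,0,0,-1],[0,0,0,0,-1],[0,0,-30,0,-1],[0,0,-70,0,-1],[0,0,-110,0,-1],[0,0,-150,0,-1],[0,0,-190,0,-1],[0,0,-190,0,-1]]' && python3 look.py p3 square_rack bottle_tall bottle_amber
python3 - <<'E'
from h import *
P=np.load('/tmp/p3.npz')['P']
for z,c in [(107,(520,-315)),(77,(592,-330))]:
  m=(abs(P[...,2]-z)<5)&(np.hypot(P[...,0]-c[0],P[...,1]-c[1])<40);print(P[m].mean(0).round(1),m.sum())
E
```

```text
clock: 14.23
eef_pos: [520.1, -315.4, 114.4]
tool_rot: [0.321, 3.123, -0.001]
contact_force: [-0.4, 1.0, 2.6]
gripper_width: 0.562
clock: 15.15
eef_pos: [520.5, -315.9, 311.7]
tool_rot: [0.321, 3.114, -0.009]
contact_force: [1.0, -0.4, 0.1]
gripper_width: 0.998
square_rack 0.66 258 105 [ 463. -303.    7.]
bottle_tall 0.63 256 168 [ 508. -314.  108.]
bottle_amber 0.6 254 230 [ 580. -332.   69.]
15.35 [ 519.3 -315.1  301.5] [[-0.979, 0.204, -0.002], [0.204, 0.979, 0.001], [0.002, 0.001, -1.0]] 0.9980655874739689 [-0.61  0.43  1.35  0.    1.36 -1.97]
[ 518.2 -316.   106.7] 1316
[ 591.9 -329.9   76.6] 519
```

View pics/p3.png

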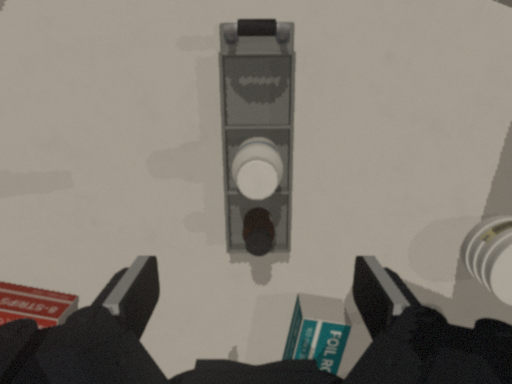

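Tall stands in the middle compartment at (257,170) and amber is undisturbed at (258,232). Next is the squat bottle.

```bash
python3 -m creep '[[11,38,0,6,-1],[22,76,0,12,-1],[33,114,0,18,-1],[44,152,0,24,-1],[55,190,0,30,-1],[66,228,0,36,-1],[77,266,0,43,-1],[88,304,0,50,-1],[99,342,0,50,-1],[110,380,0,50,-1],[121,418,0,50,-1],[132,456,0,50,-1]]' && python3 -m creep '[[25,12,0,0,-1],[25,12,0,0,-1],[25,12,0,0,-1],[25,12,0,0,-1]]' && python3 look.py s1 bottle_squat && python3 - <<'E'
from h import *
P=np.load('/tmp/s1.npz')['P']
m=(abs(P[...,2]-96)<5)&(np.hypot(P[...,0]-481,P[...,1]-191)<40);c=P[m].mean(0);print(c.round(1),m.sum())
o=manip.get_obs();T=R.from_rotvec(o['tool_rot']).as_matrix();print(np.degrees(np.arctan2(T[1,0],T[0,0])),T.T@(np.array([c[0],c[1],108])-o['eef_pos']))
E
```

```text
clock: 16.35
eef_pos: [482.4, 160.1, 301.4]
tool_rot: [-1.611, -2.695, 0.003]
contact_force: [0.2, -0.8, -0.6]
gripper_width: 1.004
clock: 16.68
eef_pos: [481.9, 185.4, 301.8]
tool_rot: [-1.612, -2.695, 0.003]
contact_force: [1.4, -0.0, 0.3]
gripper_width: 0.999
bottle_squat 0.6 258 173 [478. 195.  96.]
16.7833 [482.1 184.8 302.3] [[-0.472, 0.882, -0.001], [0.882, 0.472, -0.0], [0.0, -0.001, -1.0]] 0.9996087019985781 [ 0.3   0.23  1.62 -0.    1.3  -0.2 ]
[482.  191.8  95.9] 1942
118.15999507880673 [  6.16657465   3.34508151 194.32259934]
```

```bash
python3 -m creep '[[6,3,0,0,-1],[6,3,35,0,-1],[6,3,75,0,-1],[6,3,115,0,-1],[6,3,150,0,-1],[6,3,175,0,-1],[6,3,188,0,-1],[6,3,194,0,-1],[6,3,194,0,-1]]' && python3 -m creep '[[0,0,0,0,1],[0,0,0,0,1],[0,0,0,0,1],[0,0,0,0,1],[0,0,0,0,1],[0,0,0,0,1],[0,0,0,0,1]]' 50 && python3 -m creep '[[0,0,-15,0,1],[0,0,-50,0,1],[0,0,-90,0,1],[0,0,-125,0,1],[0,0,-125,0,1]]'
python3 look.py s2
```

```text
clock: 17.53
eef_pos: [481.6, 192.2, 107.9]
tool_rot: [-1.613, -2.694, 0.002]
contact_force: [1.2, 0.1, 0.3]
gripper_width: 1.001
clock: 18.12
eef_pos: [482.3, 192.7, 110.3]
tool_rot: [1.612, 2.695, 0.002]
contact_force: [-1.8, -0.3, 8.3]
gripper_width: 0.523
clock: 18.53
eef_pos: [483.5, 193.1, 241.4]
tool_rot: [1.609, 2.69, 0.013]
contact_force: [0.3, 0.1, -0.4]
gripper_width: 0.528
18.5833 [482.7 192.8 237.9] [[-0.473, 0.881, 0.007], [0.881, 0.473, 0.002], [-0.001, 0.007, -1.0]] 0.5255276412683144 [ 0.31  0.3   1.69  0.    1.15 -0.18]
```

View pics/s2.png

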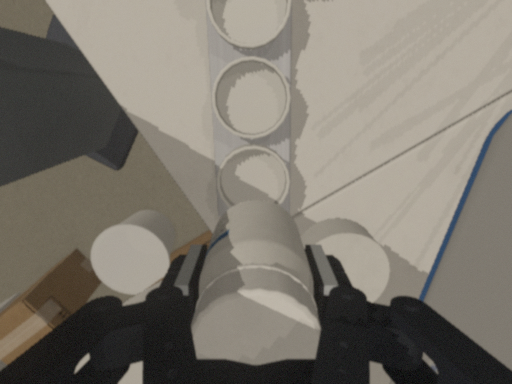

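```bash
python3 -m creep '[[-32,-20,0,-6,1],[-65,-40,0,-12,1],[-97,-60,0,-18,1],[-129,-80,0,-24,1],[-162,-100,0,-30,1],[-194,-121,0,-36,1],[-226,-141,0,-43,1],[-258,-161,0,-50,1],[-291,-181,0,-50,1],[-323,-201,0,-50,1],[-355,-221,0,-50,1],[-388,-241,0,-50,1]]' && python3 -m creep '[[17,-36,0,0,1],[17,-36,40,0,1],[17,-36,60,0,1],[17,-36,60,0,1],[17,-36,60,0,1]]' && python3 -c "
from h import *
o=manip.get_obs();T=R.from_rotvec(o['tool_rot']).as_matrix();print(o['clock'],o['eef_pos'],np.degrees(np.arctan2(T[1,0],T[0,0])),T.T@(np.array([450,-301,106.5])-o['eef_pos']),o['gripper_width'])"
```

```text
clock: 19.58
eef_pos: [452.2, -265.1, 233.1]
tool_rot: [-0.322, -3.124, -0.001]
contact_force: [0.2, 1.1, -1.4]
gripper_width: 0.532
clock: 20.0
eef_pos: [428.8, -294.9, 173.2]
tool_rot: [-0.322, -3.123, -0.002]
contact_force: [0.8, 0.1, -1.4]
gripper_width: 0.526
20.0 [ 428.80696828 -294.8574754   173.24368629] 168.23413900205142 [-22.14446146  -1.76611344  66.69406668] 0.5258891008793998
```

```bash
python3 -m creep '[[-22,-2,0,0,1],[-22,-2,15,0,1],[-22,-2,35,0,1],[-22,-2,50,0,1],[-22,-2,58,0,1],[-22,-2,62,0,1],[-22,-2,65,0,1],[-22,-2,66,0,1],[-22,-2,66,0,1]]' && python3 -m creep '[[0,0,0,0,0],[0,0,0,0,-0.3],[0,0,0,0,-0.6],[0,0,0,0,-1],[0,0,0,0,-1],[0,0,-30,0,-1],[0,0,-70,0,-1],[0,0,-110,0,-1],[0,0,-150,0,-1],[0,0,-190,0,-1],[0,0,-190,0,-1]]' && python3 look.py p4 square_rack bottle_squat
python3 - <<'E'
from h import *
P=np.load('/tmp/p4.npz')['P']; m0=np.array([520.1,-315.3]);a=np.radians(168.6);u=np.array([np.cos(a),np.sin(a)]);w=np.array([u[1],-u[0]])
for z,c in [(92,(450,-301)),(107,(520,-315)),(77,(592,-330))]:
  m=(abs(P[...,2]-z)<5)&(np.hypot(P[...,0]-c[0],P[...,1]-c[1])<40);q=P[m].mean(0);print(q.round(1),m.sum(),'rack y,x',((q[:2]-m0)@u).round(1),((q[:2]-m0)@w).round(1))
E
```

```text
clock: 20.75
eef_pos: [450.5, -301.7, 108.7]
tool_rot: [0.322, 3.124, -0.001]
contact_force: [-0.1, 0.8, -1.0]
gripper_width: 0.527
clock: 21.67
eef_pos: [451.3, -302.4, 306.1]
tool_rot: [0.321, 3.115, -0.01]
contact_force: [0.4, -0.0, 1.3]
gripper_width: 0.997
square_rack 0.96 271 141 [ 434. -283.    7.]
square_rack 0.2 256 239 [ 502. -314.  103.]
bottle_squat 0.77 257 170 [ 443. -301.   91.]
21.8167 [ 450.1 -301.4  297.6] [[-0.979, 0.204, -0.0], [0.204, 0.979, 0.0], [0.0, 0.0, -1.0]] 0.999072915247343 [-0.66  0.29  1.55  0.    1.3  -2.02]
[ 450.6 -302.8   91.8] 1824 rack y,x 70.6 -1.5
[ 517.5 -315.8  106.6] 1138 rack y,x 2.5 -1.0
[ 591.4 -329.9   76.6] 465 rack y,x -72.8 -0.3
```

View pics/p4.png

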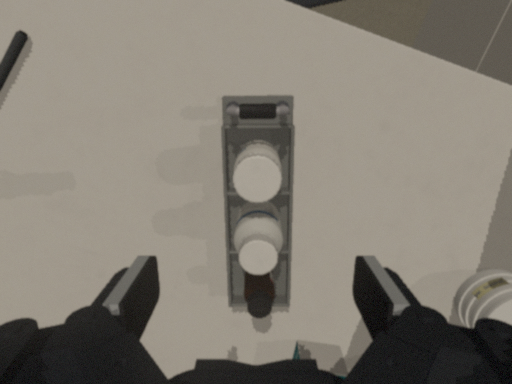

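All three bottles stand in their compartments at the expected heights: squat at (257,172), tall at (258,245) and amber at (260,290). The gripper is clear.

```bash
python3 -c "
from rig import manip
print(manip.sign_off())"
```

```text
the job is handed in; nothing more can be done
None
```

I moved all three bottles to the square rack in reverse order and handed the job in at about 22 s on the robot's clock. The hand-in gave no verdict.

- **Order:** amber, which was nearest the first handle, went to the far compartment. The tall bottle went to the middle one, and the squat bottle to the one nearest the second handle.
- **Last check:** the final wrist picture shows all three upright. Their axes were within about 3 mm of the compartment centres: squat y = +70.6, tall +2.5 and amber -72.8 mm along the rack, with x within 1.5 mm. The measured tops were 92, 107 and 77 mm, which fits bottles standing on the 7 mm floor.
- **Forces and clearance:** the largest force in the readings after each move was about 8 N, and the gripper was open and clear above the bottles at hand-in.
- **Not checked:** I did not re-measure the petri dishes, timer or tape. The arm never came near them.
- **Moves that went off:** two moves, one empty and one carrying the squat bottle, ended well off target sideways because I used the wrong axes. I corrected both before going down, and nothing was touched.

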